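# Set the reading stand and lean the panel on it

### The arm

A 6-joint arm with a two-finger parallel gripper is mounted at the origin on the work surface. World frame = base frame: x ahead of the robot, y to its left, z up, the work surface at z = 0. Lengths are in m, angles in rad, forces in N, time in s.
With the tool pointing down it reaches from about 0.35 to 0.975 m from the base axis. Payload 4.9 kg.
Tool frame: the origin (TCP) lies at the very end of the fingers, on their centre line; the grasp point (between the pads) lies ctrl.hold_point_z behind it (ctrl.hold_point_z is the distance from the TCP to the grasp point, in m); z points along the fingers, y is the line along which they close (so a half turn about z gives the same grasp; the last joint's range is limited). The gripper opens to 85 mm and grips with 20 to 120 N. Pads are 22 mm wide; open, the fingers measure 114 mm over their backs; the gripper's body (76 mm by 85 mm) begins 54 mm behind the grasp point. The pads swing forward as they close: fully open they stand 13 mm farther back than shut.
Start: joints at [1.137, 0.053, 1.613, -0, 1.476, -0.119], TCP at [0.194, 0.594, 0.231] pointing down, gripper open.
Joint ranges: [-3.01, 3.01], [-1.01, 2.22], [0.06, 2.58], [-1.02, 4.17], [0.09, 2.62], [-3.14, 3.14]. Speed limits (rad/s): [2.57, 2.57, 3.14, 3.14, 3.14, 3.14].

### API

Orientations are given as a rotation vector (axis times angle).
In Python, from station import ctrl gives the robot as it stands. The module is installed in compiled form; this text tells all that it offers.
- The arm moves only by the tool jog_arm, never from a script. Its argument "deltas" is a list of rows, each a list of 3 entries, a list of its own where there are three numbers: the closure, from -1 (fully open) to 1 (shut), then the shift along the world's x, y, z scaled (see below), then the turn, a rotation vector about the world's x, y, z scaled (see below). A call has 1 to 12 rows; each row is the pose to reach, as a shift and turn from the pose commanded when the call began, turning the shorter way round; what a row does not reach only later rows make up. The controller multiplies each number of a shift by 0.4 m and each number of a turn by 180 degrees. A row lasts 1/12 s, in which the tool goes at most 41.7 mm and 7.16 degrees, less where a joint would pass 70% of its speed; a pose out of reach is approached as far as the arm can. A call with a number of a shift or a turn outside -1 to 1 is refused whole. A call with a gripper value outside its range is refused whole. The fingers move at their own pace and stop on an object; "squeeze" is the grip in N (left out, the last holds). Time passes only in rows, so rows that repeat a pose let the fingers close. It gives the time, the measured TCP pose, the force, the opening and the grip force at its end, in the units of the state.
- ctrl.get_obs(): the state, without advancing time (a new reading comes with each control period).
- ctrl.get_image(name): name is "scene" or "top" or "wrist"; returns the picture (400x640x3 uint8, red, green, blue); there is no depth.
- ctrl.get_calibration(name): a dict with "K" (3x3 intrinsics, pixels), "dist_coeffs" ([k1, k2, p1, p2, k3] as OpenCV has them; the pictures are not rectified), "extrinsics" (4x4, takes a point from world to camera coordinates). Camera axes: x right, y down, z forward; pixel columns grow to the right and rows downward; lengths in m; the calibration is good to about 2 mm. A picture is of the moment at which its call begins: read the wrist's pose just before it. get_calibration takes no time and is no camera call; for the wrist camera it gives the pose at the moment of the call.
- ctrl.finish_job(): hands the job in; it is judged then, once.
The state is a dict: "t": time; "q": joint angles; "dq": joint speeds; "effort": joint torques, N m; "tool_pos": TCP position; "tool_rot": TCP orientation; "contact_force": force on the tool from outside, world axes, zero at the start; "wrist_torque": the same for the moment, N m; "opening": finger opening in m; "grip_force": force on a finger pad.
Only numpy, scipy, OpenCV 4.12 (cv2) and the standard library are available. Lean on these libraries where they do the work, as an engineer would, in place of code of your own. Each camera call takes 0.05 s, during which the arm holds its last target. There are 200 camera calls.

### The job

Set up the reading stand for judging cultures: slide its foot stop along the track until the stop's pointed end is directly opposite the pointed index clip on the edge of the base. Then take the tall white striped panel out of the rack and lean it, centred, against the stand's rest rod, with its lower edge down on the base and right up against the stop. Leave the stop at the index, let go of the panel, and do not shift or knock over anything else.

Things in the scene. Friction and masses are not known exactly. Their poses are not given: they have to be found in the camera images.
- stand: Flat aluminium base plate 220 (x) x 180 (y) x 14 mm, fixed. Origin: centre of its underside, on the bench; x runs along the track from the rest rod to the open end, roughly away from the robot. The track is the black line along y = 0 on its top.
- rest: Horizontal round steel rod of the stand, 12 mm diameter, 150 mm long along the stand's y, on two posts. This frame coincides with the stand's; in it the rod's axis lies at x = -81 mm, z = 109 mm (95 mm above the base's top). The panel leans on the rod's +x side, its top tipping towards -x.
- stop (a joint): Position of the foot stop along the track in m: 0 = nearest the rest rod, 0.10 = open end; grows to the stand's +x. It stays where it is left (about 7 N to move it).
- stop_mark (a point): Reference point of the foot stop: middle of its underside, 1.5 mm above the base's top, on the track; axes as the stand's. The stop is a grey bar 14 mm (x) x 130 mm (y) x 18 mm high: its face towards the rod is at x = -7 mm; its +y end comes to a point at x = 0, y = 73 mm.
- stop_grip (a point): Centre of the top of the stop's black upright grip, 14 mm (x) x 26 mm (y), standing on the middle of the bar; this top is 49 mm above stop_mark, the grip begins 17 mm above it.
- index: Small dark steel clip 18 mm long, 18 mm high, fixed on the base at its +y edge, where it differs from day to day. Origin: its point, on the base's top, which points to -y at the stop's pointed end. The stop is set when this origin and stop_mark have the same x in the stand's frame.
- panel: White rigid panel with black stripes on both faces, 10 mm thick (x) x 120 mm wide (y) x 170 mm tall (z), about 0.25 kg, loose, standing on edge in one of the two slots of the rack, in either. Origin: centre of its lower edge face; z runs up the panel. The two faces are alike.
- rack: Grey rack 140 (x) x 130 (y) mm, fixed. Origin: centre of its underside. Two slots along its y, at x = -35 and +35 mm, 14 mm wide, floor 12 mm high, walls up to 52 mm high.
- plate: Clear plate 8 x 120 x 95 mm tall in the rack's other slot; leave it. Origin: centre of its lower edge face.
- vial0: Glass vial with a brass cap, 28 mm diameter, 62 mm tall, between stand and rack; leave it. Origin: centre of its underside.
- vial1: Another such vial.
- vial2: Another such vial.
- dish: Closed clear culture dish, 90 mm diameter, 15 mm high; leave it. Origin: centre of its underside.
- wash: White plastic bottle, 60 mm diameter, 150 mm tall; leave it. Origin: centre of its underside.
- slides: Cardboard box of slides 80 x 50 x 30 mm; leave it. Origin: centre of its underside.

How it is judged:
On the way, in this order (a step that is already met when the one before it is completed fails the run):
1. The foot stop stands at the index (within 4 mm along the track), at rest (x of index in the frame of stop_mark between -0.004 and 0.004 m and velocity of joint stop between -0.005 and 0.005 m/s), for 0.3 s.
2. The panel leans on the rest rod with its foot on the base against the stop, let go (x of panel in the frame of stop_mark between -0.02 and -0.007 m and y of panel in the frame of stop_mark between -0.025 and 0.025 m and z of panel in the frame of stand between 0.011 and 0.021 m and angle between panel's own z axis and vertical between 0.12 and 0.8 rad and angle between the y axis of panel and the y axis of stand, either way round below 0.12 rad and contact force between panel and rest above 0.08 N and contact force between panel and the fingers below 0.05 N), for 0.3 s.
At the end, for the whole second after the job is handed in: Stop within 4 mm of the index. Panel on the base, foot at most about 8 mm from the stop's rod-side face, centred on the track within 25 mm, parallel to the rod within 0.12 rad, leaning 0.12 to 0.8 rad from vertical with its weight on the rest rod, released and at rest (all of step 2 and x of index in the frame of stop_mark between -0.004 and 0.004 m and linear speed of panel below 0.02 m/s and angular speed of panel below 0.1 rad/s); the robot touches nothing.
It fails at once if A bystander (vial, dish, bottle, box or clear plate) is moved by more than 30 mm or tipped over (distance of any of vial0, vial1, vial2, dish, wash, slides, plate from where it was at the start of the episode above 0.03 m or angle between any of vial0, vial1, vial2, dish, wash, slides, plate's own z axis and vertical above 0.5 rad).
It also fails if it takes over 61 s, if anything falls off the work surface, if the arm or the gripper's body presses on something with over 40 N, if the wrist force passes 120 N, or if a joint passes its speed limit or range.

## Working session

There is one attempt and no reset: what is moved stays moved. The work goes in short steps, Python scripts to look and compute and a tool call to move; the robot and the scene stay as the last step left them, time stands still between calls to the robot, and variables do not carry over. Pictures are saved under pics/ and viewed, at most 10 in all, crops included, and the job is handed in when it is done.

Besides the shell and the picture viewer there is one more tool, called after "Request:" as name(argument=value, ...) on one line, values as JSON. jog_arm: Moves the arm, as the interface text tells. Its arguments: {"type":"object","properties":{"deltas":{"type":"array","items":{"type":"array"}},"squeeze":{"type":"number"}},"required":["deltas"]}

```bash
mkdir -p pics; python3 - <<'E'
from station import ctrl
import cv2,numpy as np
for n in ["top","scene"]:
    im=ctrl.get_image(n); cv2.imwrite(f"pics/{n}0.png",im[:,:,::-1])
    c=ctrl.get_calibration(n); print(n,np.round(c["K"],1).tolist(),c["dist_coeffs"],np.round(c["extrinsics"],3).tolist())
o=ctrl.get_obs(); print(o); print(ctrl.hold_point_z)
E
```

```text
top [[391.4, 0.0, 323.0], [0.0, 391.4, 207.9], [0.0, 0.0, 1.0]] [-0.09853733  0.          0.          0.          0.        ] [[0.021, -1.0, -0.02, 0.005], [-0.997, -0.019, -0.079, 0.541], [0.079, 0.022, -0.997, 1.198], [0.0, 0.0, 0.0, 1.0]]
scene [[383.2, 0.0, 321.1], [0.0, 383.2, 197.7], [0.0, 0.0, 1.0]] [0.03279944 0.         0.         0.         0.        ] [[0.507, 0.862, -0.008, -0.276], [0.686, -0.409, -0.601, -0.321], [-0.521, 0.3, -0.799, 1.431], [0.0, 0.0, 0.0, 1.0]]
{'t': 0.1, 'q': array([ 1.13698368e+00,  5.32555989e-02,  1.61416014e+00,  2.34276102e-05,
        1.47603482e+00, -1.18980443e-01]), 'dq': array([-2.39273755e-04,  8.60314915e-04, -3.75586340e-03,  1.35827832e-03,
        1.08332467e-04, -3.27577675e-06]), 'effort': array([-4.72209237e-06, -3.94904459e+01, -3.71362638e+01, -2.33387764e-04,
        4.01508223e-03,  1.87868494e-06]), 'tool_pos': array([0.19327454, 0.59376207, 0.23020577]), 'tool_rot': array([-4.92417659e-01, -3.10222422e+00,  2.79714946e-03]), 'contact_force': array([ 0.13272561,  0.16269669, -0.43599851]), 'wrist_torque': array([-0.00655103,  0.01495922, -0.00060102]), 'grip_force': 0.0, 'opening': 0.08521584813352598}
0.0187
```

View pics/top0.png

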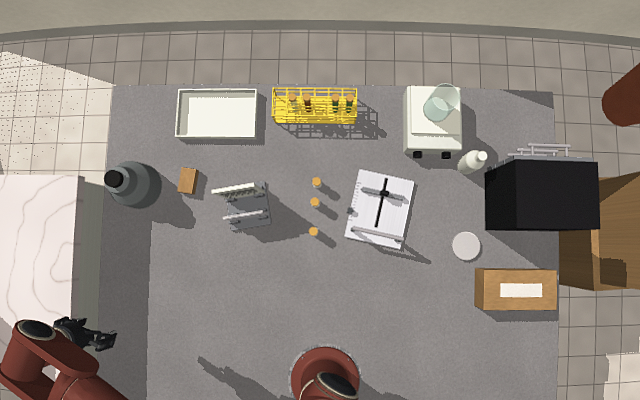

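View pics/scene0.png

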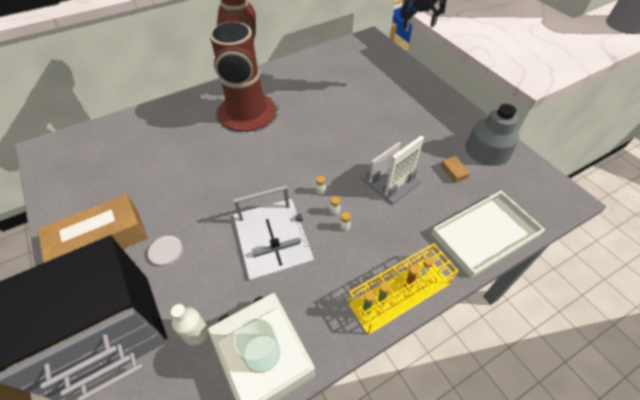

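The top view shows the stand around (380,208) with its rod near (378,237), the stop around (380,193) and the index clip at about (350,211). The rack is at (247,208), with the striped panel in its far slot at (235,188) and the clear plate in its near slot. I'll enlarge both views.

```bash
python3 - <<'E'
import cv2,numpy as np
a=cv2.imread("pics/top0.png");b=cv2.imread("pics/scene0.png")
c1=cv2.resize(a[160:260,330:430],None,fx=4,fy=4,interpolation=cv2.INTER_CUBIC)
c2=cv2.resize(a[160:260,200:300],None,fx=4,fy=4,interpolation=cv2.INTER_CUBIC)
cv2.imwrite("pics/c1.png",np.hstack([c1,c2]))
E
```

```text
(no output)
```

View pics/c1.png

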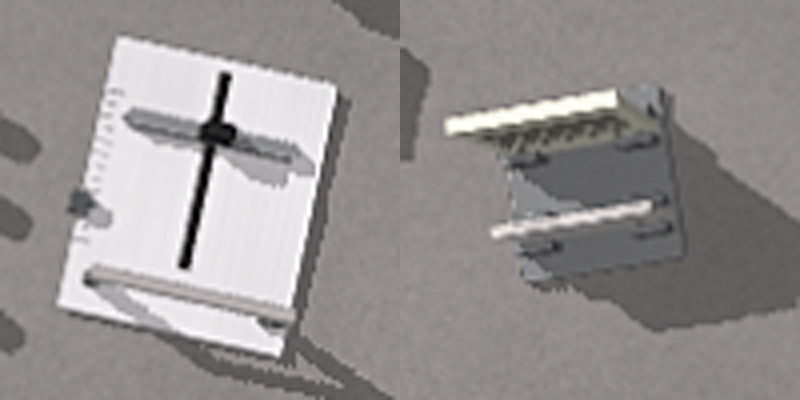

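The crops show the base corners at (117,37), (338,85), (285,358) and (57,305), the stop's point at (124,120), the index point at (97,207), and the panel's top edge from (446,127) to (617,100). Next I'll work out positions from these.

```bash
cat > h.py <<'E'
import cv2,numpy as np
from station import ctrl
def ray(px,cal,z):
    """pixels -> world points on plane z"""
    K,D,E=(np.asarray(cal[k],float) for k in("K","dist_coeffs","extrinsics"))
    n=cv2.undistortPoints(np.asarray(px,float).reshape(-1,1,2),K,D)[:,0]
    d=np.c_[n,np.ones(len(n))]@E[:3,:3]; o=-E[:3,:3].T@E[:3,3]
    return o+d*((np.asarray(z)-o[2])/d[:,2])[:,None]
def proj(P,cal):
    K,D,E=(np.asarray(cal[k],float) for k in("K","dist_coeffs","extrinsics"))
    return cv2.projectPoints(np.asarray(P,float).reshape(-1,1,3),cv2.Rodrigues(E[:3,:3])[0],E[:3,3],K,D)[0][:,0]
E
python3 - <<'E'
from h import *
cal=ctrl.get_calibration("top"); np.set_printoptions(precision=4,suppress=True)
f=lambda p,ox:(np.array(p,float)+.5)/4-.5+np.array([ox,160])
c=ray(f([(117,37),(338,85),(285,358),(57,305)],330),cal,.014)[:,:2]
print(c, [np.linalg.norm(c[i]-c[i-1]) for i in range(4)]); S=c.mean(0)
ex=(c[0]+c[1]-c[2]-c[3]);yaw=np.arctan2(ex[1],ex[0]); print("stand",S,yaw)
ey=c[0]+c[3]-c[1]-c[2]; print("yaw2",np.arctan2(-ey[0],ey[1]))
R=np.array([[np.cos(yaw),-np.sin(yaw)],[np.sin(yaw),np.cos(yaw)]])
for n,p,z in[("stoptip",(124,120),.034),("grip",(218,130),.0645),("idx",(97,207),.03),("rodL",(92,272),.115),("rodR",(295,316),.115)]:
    w=ray(f([p],330),cal,z)[0,:2];print(n,w,(w-S)@R)
p=ray(f([(446-400,127),(617-400,100)],200),cal,.182)[:,:2];d=p[0]-p[1];print("panel",p,p.mean(0),np.linalg.norm(d),np.arctan2(-d[0],d[1]))
p=ray(f([(492-400,232),(652-400,205)],200),cal,.107)[:,:2];d=p[0]-p[1];print("plate",p,p.mean(0),np.linalg.norm(d),np.arctan2(-d[0],d[1]))
p=ray(f([(317,182),(314.5,202),(313,231)],0)*4+np.array([1.5,1.5-480]),cal,.06) if 0 else ray([(317,182),(314.5,202),(313,231)],cal,.06);print("vials",p)
o=ctrl.get_obs();print(cv2.Rodrigues(o['tool_rot'])[0])
W=np.linalg.inv(ctrl.get_calibration("wrist")["extrinsics"]);R0=cv2.Rodrigues(o['tool_rot'])[0]
print("cam in tool",R0.T@(W[:3,3]-o['tool_pos']),R0.T@W[:3,2])
E
```

```text
[[ 0.6674 -0.0951]
 [ 0.6326 -0.2702]
 [ 0.4175 -0.2294]
 [ 0.4553 -0.0512]] [np.float64(0.2166002416426057), np.float64(0.17848747146807756), np.float64(0.21896476137256268), np.float64(0.18216825651952073)]
stand [ 0.5432 -0.1615] -0.19563512190049262
yaw2 -0.2026847595757138
stoptip [ 0.5989 -0.1   ] [0.0426 0.0712]
grip [ 0.5887 -0.1687] [0.0461 0.0018]
idx [ 0.5313 -0.0803] [-0.0275  0.0773]
rodL [ 0.4785 -0.0726] [-0.0808  0.0747]
rodR [ 0.4498 -0.2183] [-0.0806 -0.0739]
panel [[0.5678 0.321 ]
 [0.5884 0.2025]] [0.5781 0.2618] 0.12021911526779981 0.17186939792469266
plate [[0.4999 0.3068]
 [0.522  0.1892]] [0.511 0.248] 0.11959323994300253 0.18614615930492348
vials [[0.6164 0.0345 0.06  ]
 [0.5552 0.0407 0.06  ]
 [0.4676 0.0433 0.06  ]]
[[-0.9508  0.3097 -0.0008]
 [ 0.3097  0.9508 -0.0017]
 [ 0.0002 -0.0018 -1.    ]]
cam in tool [ 0.066   0.0011 -0.1424] [-0.261  -0.0008  0.9653]
```

Request:
jog_arm(deltas=[[-1,[0.6,-1,0.075],[0,0,0.037]],[-1,[0.6,-1,0.075],[0,0,0.037]],[-1,[0.6,-1,0.075],[0,0,0.037]],[-1,[0.6,-1,0.075],[0,0,0.037]],[-1,[0.6,-1,0.075],[0,0,0.037]],[-1,[0.6,-1,0.075],[0,0,0.037]],[-1,[0.6,-1,0.075],[0,0,0.037]],[-1,[0.6,-1,0.075],[0,0,0.037]],[-1,[0.6,-1,0.075],[0,0,0.037]],[-1,[0.6,-1,0.075],[0,0,0.037]],[-1,[0.6,-1,0.075],[0,0,0.037]],[-1,[0.6,-1,0.075],[0,0,0.037]]])

```text
t: 1.1
tool_pos: [0.4356, 0.1899, 0.2614]
tool_rot: [0.32, 3.124, -0.003]
contact_force: [1.2, 0.4, 0.4]
opening: 0.085
grip_force: 0.0
```

Request:
jog_arm(deltas=[[-1,[0.24,-0.87,-0.03],[0,0,0]],[-1,[0.24,-0.87,-0.03],[0,0,0]],[-1,[0.24,-0.87,-0.03],[0,0,0]],[-1,[0.24,-0.87,-0.03],[0,0,0]],[-1,[0.24,-0.87,-0.03],[0,0,0]],[-1,[0.24,-0.87,-0.03],[0,0,0]],[-1,[0.24,-0.87,-0.03],[0,0,0]],[-1,[0.24,-0.87,-0.03],[0,0,0]],[-1,[0.24,-0.87,-0.03],[0,0,0]],[-1,[0.24,-0.87,-0.03],[0,0,0]],[-1,[0.24,-0.87,-0.03],[0,0,0]],[-1,[0.24,-0.87,-0.03],[0,0,0]]])

```text
t: 2.1
tool_pos: [0.5293, -0.1528, 0.2488]
tool_rot: [-0.311, -3.125, -0.001]
contact_force: [0.3, 0.5, -0.4]
opening: 0.0853
grip_force: 0.0
```

```bash
python3 - <<'E'
from h import *
import json
cal=ctrl.get_calibration("wrist");im=ctrl.get_image("wrist");cv2.imwrite("pics/w1.png",im[:,:,::-1])
json.dump({k:np.asarray(v).tolist() for k,v in cal.items()},open("w1.json","w"));print(ctrl.get_obs()["tool_pos"],cal["K"][0])
E
```

```text
[ 0.52930121 -0.15242438  0.24900393] [319.25316179   0.         321.14017522]
```

View pics/w1.png

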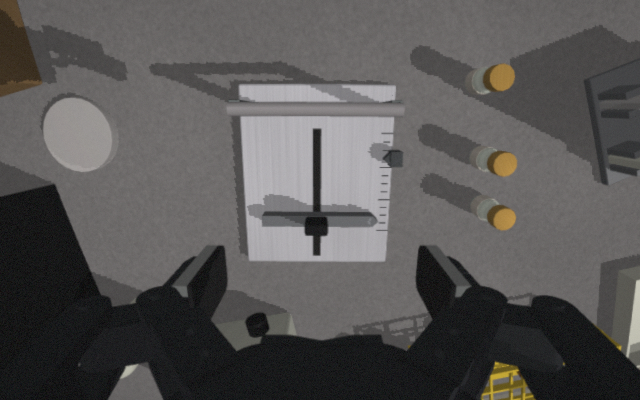

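The wrist view shows the base with its rod along row 108, the index clip tip near (384,158), the stop's point near (377,219) and the grip at (316,226). I'll enlarge it.

```bash
python3 - <<'E'
import cv2
a=cv2.imread("pics/w1.png");cv2.imwrite("pics/c2.png",cv2.resize(a[130:270,230:420],None,fx=4,fy=4,interpolation=cv2.INTER_CUBIC))
E
```

```text
(no output)
```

View pics/c2.png

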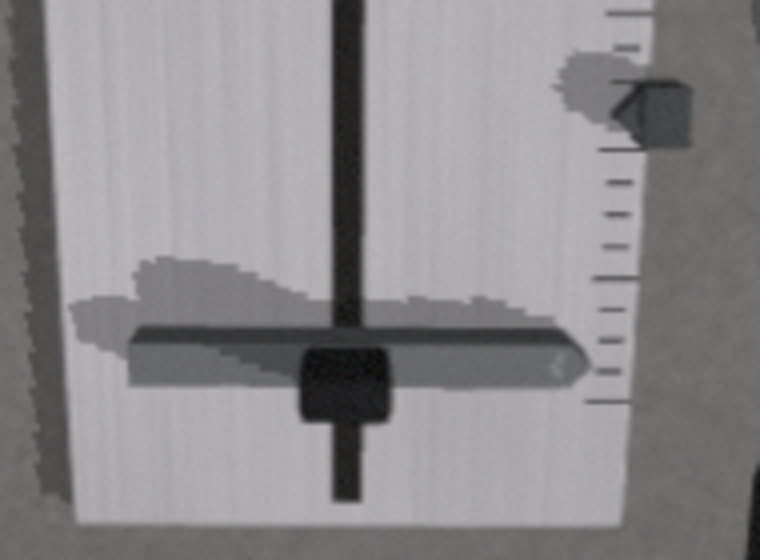

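The crop shows the index foot tip at (613,112), the stop tip at (590,364), the bar's top edges at rows 345 and 387, and the grip top spanning (300–390, 348–422).

```bash
python3 - <<'E'
from h import *
import json
np.set_printoptions(precision=4,suppress=True)
cal=json.load(open("w1.json"));f=lambda p:(np.array(p,float)+.5)/4-.5+np.array([230,130])
g=cv2.cvtColor(cv2.imread("pics/w1.png"),cv2.COLOR_BGR2GRAY)
far=ray(f([(76,524),(621,526)]),cal,.014)[:,:2]; near=ray([(239.5,85),(395,85)],cal,.014)[:,:2]
print(np.linalg.norm(far[0]-far[1]),np.linalg.norm(near[0]-near[1]),np.linalg.norm(far.mean(0)-near.mean(0)))
S=(far.mean(0)+near.mean(0))/2;e=far.mean(0)-near.mean(0);yaw=np.arctan2(e[1],e[0]);print(S,yaw)
R=np.array([[np.cos(yaw),-np.sin(yaw)],[np.sin(yaw),np.cos(yaw)]])
for n,p,z in[("idx base",(613,112),.014),("idx top?",(630,116),.032),("clip c top",(665,119),.032),("stoptip",(590,364),.0335),("top rod edge",(460,345),.0335),("top far edge",(460,387),.0335),("bot rod edge",(460,327),.0155),("gripc",(345,385),.0645)]:
    w=ray(f([p]),cal,z)[0,:2];print(n,w,(w-S)@R)
print(R@[1,0])
E
```

```text
0.17713106787224395 0.17564200137975594 0.21692485176887666
[ 0.5409 -0.1593] -0.20583321363788398
idx base [ 0.5311 -0.0773] [-0.0264  0.0782]
idx top? [ 0.53   -0.0757] [-0.0278  0.0796]
clip c top [ 0.5328 -0.066 ] [-0.027   0.0896]
stoptip [ 0.6005 -0.0984] [0.0459 0.0717]
top rod edge [ 0.587  -0.1352] [0.0401 0.033 ]
top far edge [ 0.5999 -0.1375] [0.0533 0.0333]
bot rod edge [ 0.5874 -0.1339] [0.0403 0.0343]
gripc [ 0.5814 -0.1682] [ 0.0415 -0.0004]
[ 0.9789 -0.2044]
```

Request:
jog_arm(deltas=[[-1,[0.145,-0.039,-0.15],[0,0,0]],[-1,[0.145,-0.039,-0.25],[0,0,0]],[-1,[0.145,-0.039,-0.35],[0,0,0]],[-1,[0.145,-0.039,-0.42],[0,0,0]],[-1,[0.145,-0.039,-0.48],[0,0,0]],[-1,[0.145,-0.039,-0.52],[0,0,0]],[-1,[0.145,-0.039,-0.527],[0,0,0]],[-1,[0.145,-0.039,-0.527],[0,0,0]],[1,[0.145,-0.039,-0.527],[0,0,0]],[1,[0.145,-0.039,-0.527],[0,0,0]],[1,[0.145,-0.039,-0.527],[0,0,0]],[1,[0.145,-0.039,-0.527],[0,0,0]]], squeeze=50)

```text
t: 3.15
tool_pos: [0.5888, -0.1698, 0.0408]
tool_rot: [0.311, 3.123, -0.002]
contact_force: [0.2, 0.4, -0.0]
opening: 0.0389
grip_force: 0.0
```

Request:
jog_arm(deltas=[[1,[0,0,0],[0,0,0]],[1,[0,0,0],[0,0,0]],[1,[0,0,0],[0,0,0]]])

```text
t: 3.4
tool_pos: [0.5882, -0.1704, 0.0403]
tool_rot: [0.312, 3.124, -0.003]
contact_force: [-1.2, -1.9, 5.9]
opening: 0.0248
grip_force: 50.6
```

Request:
jog_arm(deltas=[[1,[-0.02,0.004,0],[0,0,0]],[1,[-0.045,0.009,0],[0,0,0]],[1,[-0.07,0.014,0],[0,0,0]],[1,[-0.095,0.019,0],[0,0,0]],[1,[-0.12,0.024,0],[0,0,0]],[1,[-0.14,0.028,0],[0,0,0]],[1,[-0.16,0.032,0],[0,0,0]],[1,[-0.175,0.0355,0],[0,0,0]],[1,[-0.181,0.0367,0],[0,0,0]],[1,[-0.181,0.0367,0],[0,0,0]],[1,[-0.181,0.0367,0],[0,0,0]],[1,[-0.181,0.0367,0],[0,0,0]]])

```text
t: 4.4
tool_pos: [0.5171, -0.1558, 0.0403]
tool_rot: [0.312, 3.121, -0.003]
contact_force: [4.0, -3.0, 2.3]
opening: 0.025
grip_force: 51.5
```

Request:
jog_arm(deltas=[[1,[0,0,0],[0,0,0]],[-1,[0,0,0],[0,0,0]],[-1,[0,0,0],[0,0,0]],[-1,[0,0,0],[0,0,0]],[-1,[0,0,0],[0,0,0]],[-1,[0,0,0.05],[0,0,0]],[-1,[0,0,0.15],[0,0,0]],[-1,[0,0,0.25],[0,0,0]],[-1,[0,0,0.35],[0,0,0]],[-1,[0,0,0.45],[0,0,0]],[-1,[0,0,0.53],[0,0,0]],[-1,[0,0,0.53],[0,0,0]]])

```text
t: 5.4
tool_pos: [0.5182, -0.1559, 0.2596]
tool_rot: [0.31, 3.113, -0.007]
contact_force: [-0.0, 0.5, 0.9]
opening: 0.0853
grip_force: 0.0
```

```bash
python3 - <<'E'
from h import *
import json
cal=ctrl.get_calibration("wrist");im=ctrl.get_image("wrist");cv2.imwrite("pics/w2.png",im[:,:,::-1])
json.dump({k:np.asarray(v).tolist() for k,v in cal.items()},open("w2.json","w"));print(ctrl.get_obs()["tool_pos"])
# crop near expected clip
p=proj([0.532,-0.07,.03],cal)[0].astype(int);print(p);x,y=max(p[0]-150,0),max(p[1]-70,0);print(x,y)
cv2.imwrite("pics/c3.png",cv2.resize(im[y:y+140,x:x+190,::-1],None,fx=4,fy=4,interpolation=cv2.INTER_CUBIC))
E
```

```text
[ 0.51702305 -0.15537737  0.25563134]
[394 163]
244 93
```

View pics/c3.png

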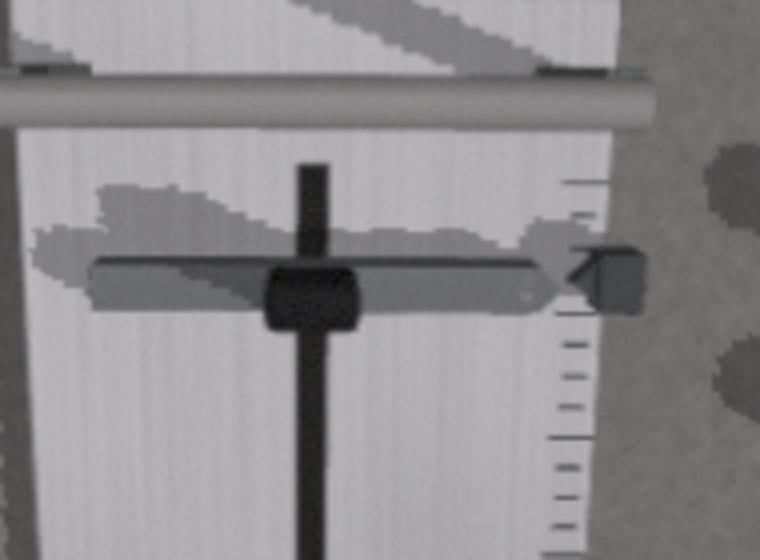

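The stop's point is at (558,287), facing the index foot tip at (568,279); the clip's top spans rows 252–313 and the bar's top rows 267–311.

```bash
python3 - <<'E'
from h import *
import json
np.set_printoptions(precision=4,suppress=True)
cal=json.load(open("w2.json"));f=lambda p:(np.array(p,float)+.5)/4-.5+np.array([244,93])
S=np.array([.542,-.160]);yaw=-.203
R=np.array([[np.cos(yaw),-np.sin(yaw)],[np.sin(yaw),np.cos(yaw)]])
for n,p,z in[("idx base",(567,279),.014),("clip top rodside",(625,252),.032),("clip top far",(625,313),.032),("stoptip",(560,287),.0335),("top rod edge",(460,267),.0335),("top far edge",(460,312),.0335),("bot rod edge",(460,257),.0155),("rod top",(330,77),.109),("rod bot",(330,129),.109)]:
    w=ray(f([p]),cal,z)[0,:2];print(n,w,(w-S)@R)
E
```

```text
idx base [ 0.5316 -0.0782] [-0.0267  0.0781]
clip top rodside [ 0.5233 -0.0633] [-0.0378  0.091 ]
clip top far [ 0.5413 -0.0657] [-0.0197  0.0922]
stoptip [ 0.5295 -0.0837] [-0.0276  0.0722]
top rod edge [ 0.518  -0.1113] [-0.0333  0.0428]
top far edge [ 0.5311 -0.1136] [-0.0201  0.0433]
bot rod edge [ 0.5182 -0.1094] [-0.0335  0.0448]
rod top [ 0.4569 -0.1385] [-0.0877  0.0039]
rod bot [ 0.468  -0.1407] [-0.0764  0.004 ]
```

The stop is within about 1 mm of the index. Next I'll go above the panel and turn so the fingers close across its thickness.

Request:
jog_arm(deltas=[[-1,[0.156,0.99,0.125],[0,0,-0.379]],[-1,[0.156,0.99,0.125],[0,0,-0.379]],[-1,[0.156,0.99,0.125],[0,0,-0.379]],[-1,[0.156,0.99,0.125],[0,0,-0.379]],[-1,[0.156,0.99,0.125],[0,0,-0.379]],[-1,[0.156,0.99,0.125],[0,0,-0.379]],[-1,[0.156,0.99,0.125],[0,0,-0.379]],[-1,[0.156,0.99,0.125],[0,0,-0.379]],[-1,[0.156,0.99,0.125],[0,0,-0.379]],[-1,[0.156,0.99,0.125],[0,0,-0.379]],[-1,[0.156,0.99,0.125],[0,0,-0.379]],[-1,[0.156,0.99,0.125],[0,0,-0.379]]])

```text
t: 6.45
tool_pos: [0.5766, 0.2452, 0.2983]
tool_rot: [-2.004, -2.416, 0.003]
contact_force: [0.4, -0.3, -0.3]
opening: 0.0853
grip_force: 0.0
```

Request:
jog_arm(deltas=[[-1,[0,0.05,0],[0,0,0]],[-1,[0,0.05,0],[0,0,0]],[-1,[0,0.05,0],[0,0,0]],[-1,[0,0.05,0],[0,0,0]]])

```text
t: 6.78
tool_pos: [0.5771, 0.2603, 0.2991]
tool_rot: [-2.011, -2.413, 0.004]
contact_force: [-0.1, -0.6, 0.3]
opening: 0.0855
grip_force: 0.0
```

```bash
python3 - <<'E'
from h import *
import json
cal=ctrl.get_calibration("wrist");im=ctrl.get_image("wrist");cv2.imwrite("pics/w3.png",im[:,:,::-1])
json.dump({k:np.asarray(v).tolist() for k,v in cal.items()},open("w3.json","w"));o=ctrl.get_obs();print(o["tool_pos"],cv2.Rodrigues(o["tool_rot"])[0][:,1],o["q"])
E
```

```text
[0.5772468  0.26016719 0.29950673] [ 0.98370606  0.17977643 -0.00168189] [ 3.06166211e-01  4.18198292e-02  1.51149001e+00 -4.18244006e-04
  1.59003073e+00  1.25398568e-01]
```

View pics/w3.png

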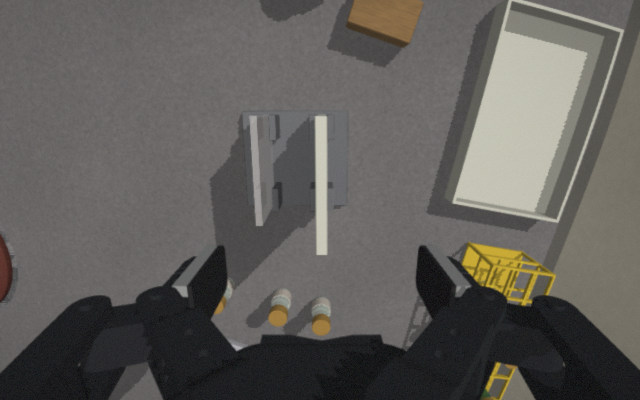

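The wrist view shows the panel's top edge at columns 315–328, rows 115–255, between the open fingers.

```bash
python3 - <<'E'
from h import *
import json
np.set_printoptions(precision=4,suppress=True)
cal=json.load(open("w3.json"));im=cv2.imread("pics/w3.png")
m=(im.min(2)>150).astype(np.uint8);m[:,:290]=0;m[:,350:]=0;m[:90]=0;m[275:]=0
n,l,st,ce=cv2.connectedComponentsWithStats(m);i=1+st[1:,4].argmax();print(st[i])
r=cv2.minAreaRect(np.argwhere(l==i)[:,::-1].astype(np.float32));b=cv2.boxPoints(r);print(b)
p=ray(b,cal,.182)[:,:2];print(p,p.mean(0))
q=p[np.argsort(p[:,1])];d=q[2:].mean(0)-q[:2].mean(0);print(np.linalg.norm(d),np.arctan2(-d[0],d[1]))
E
```

```text
[ 315  116   12  139 1522]
[[315. 116.]
 [326. 116.]
 [326. 254.]
 [315. 254.]]
[[0.561  0.3217]
 [0.5696 0.3233]
 [0.5912 0.2066]
 [0.5816 0.2049]] [0.5759 0.2641]
0.11865914130147878 0.1790899517576011
```

Request:
jog_arm(deltas=[[-1,[-0.002,0.006,-0.08],[0,0,0]],[-1,[-0.002,0.006,-0.16],[0,0,0]],[-1,[-0.002,0.006,-0.24],[0,0,0]],[-1,[-0.002,0.006,-0.31],[0,0,0]],[-1,[-0.002,0.006,-0.36],[0,0,0]],[-1,[-0.002,0.006,-0.39],[0,0,0]],[-1,[-0.002,0.006,-0.39],[0,0,0]],[-1,[-0.002,0.006,-0.39],[0,0,0]],[1,[-0.002,0.006,-0.39],[0,0,0]],[1,[-0.002,0.006,-0.39],[0,0,0]],[1,[-0.002,0.006,-0.39],[0,0,0]],[1,[-0.002,0.006,-0.39],[0,0,0]]], squeeze=50)

```text
t: 7.83
tool_pos: [0.5775, 0.264, 0.146]
tool_rot: [2.01, 2.413, 0.003]
contact_force: [-0.3, 0.2, -0.3]
opening: 0.0387
grip_force: 0.0
```

Request:
jog_arm(deltas=[[1,[0,0,0],[0,0,0]],[1,[0,0,0],[0,0,0]],[1,[0,0,0],[0,0,0]],[1,[0,0,0],[0,0,0]]])

```text
t: 8.17
tool_pos: [0.5769, 0.2639, 0.145]
tool_rot: [2.011, 2.414, 0.001]
contact_force: [-0.5, -0.2, 2.2]
opening: 0.0094
grip_force: 49.3
```

Request:
jog_arm(deltas=[[1,[0,0,0.02],[0,0,0]],[1,[0,0,0.06],[0,0,0]],[1,[0,0,0.12],[0,0,0]],[1,[0,0,0.19],[0,0,0]],[1,[0,0,0.26],[0,0,0]],[1,[0,0,0.33],[0,0,0]],[1,[0,0,0.39],[0,0,0]],[1,[0,0,0.4],[0,0,0]],[1,[0,0,0.4],[0,0,0]]])

```text
t: 8.92
tool_pos: [0.5774, 0.264, 0.3068]
tool_rot: [2.009, 2.412, 0.005]
contact_force: [1.5, -0.3, -1.9]
opening: 0.0095
grip_force: 49.0
```

Request:
jog_arm(deltas=[[1,[-0.02,-0.06,0],[0,0,-0.01]],[1,[-0.05,-0.15,0],[0,0,-0.02]],[1,[-0.075,-0.24,0],[0,0,-0.03]],[1,[-0.1,-0.33,0],[0,0,-0.04]],[1,[-0.13,-0.42,0],[0,0,-0.055]],[1,[-0.16,-0.51,0],[0,0,-0.07]],[1,[-0.19,-0.6,0],[0,0,-0.08]],[1,[-0.22,-0.69,0],[0,0,-0.09]],[1,[-0.25,-0.78,0],[0,0,-0.1]],[1,[-0.275,-0.86,0],[0,0,-0.11]],[1,[-0.29,-0.92,0],[0,0,-0.121]],[1,[-0.3,-0.95,0],[0,0,-0.121]]])

```text
t: 9.92
tool_pos: [0.4547, -0.1184, 0.3012]
tool_rot: [-2.432, -1.983, 0.005]
contact_force: [-0.2, -0.3, -1.4]
opening: 0.0095
grip_force: 49.3
```

Request:
jog_arm(deltas=[[1,[-0.01,-0.03,0],[-0.006,-0.03,0]],[1,[-0.019,-0.062,0],[-0.012,-0.06,0]],[1,[-0.019,-0.062,-0.03],[-0.0177,-0.0873,0]],[1,[-0.019,-0.062,-0.07],[-0.0177,-0.0873,0]],[1,[-0.019,-0.062,-0.1],[-0.0177,-0.0873,0]],[1,[-0.019,-0.062,-0.1],[-0.0177,-0.0873,0]],[1,[-0.019,-0.062,-0.1],[-0.0177,-0.0873,0]],[1,[-0.019,-0.062,-0.1],[-0.0177,-0.0873,0]]])

```text
t: 10.58
tool_pos: [0.4495, -0.141, 0.2643]
tool_rot: [2.255, 1.847, 0.259]
contact_force: [0.5, 0.2, -1.7]
opening: 0.0093
grip_force: 49.9
```

```bash
python3 - <<'E'
from h import *
np.set_printoptions(precision=4,suppress=True)
o=ctrl.get_obs();T=cv2.Rodrigues(o["tool_rot"])[0];print(o["tool_pos"],T)
yaw=-.2;R=np.array([[np.cos(yaw),-np.sin(yaw),0],[np.sin(yaw),np.cos(yaw),0],[0,0,1]])
a=R.T@(o["tool_pos"]-[.542,-.160,0]);A=R.T@T
print("tcp in stand",a,"foot origin",a+A[:,2]*.133,"tool in stand",A)
for n in["top","scene"]:cv2.imwrite(f"pics/{n}_b.png",ctrl.get_image(n)[:,:,::-1])
w=ctrl.get_image("wrist")[:,:,::-1];s=cv2.imread("pics/scene_b.png")
cv2.imwrite("pics/c4.png",np.hstack([cv2.resize(s[140:300,180:350],(400,376),interpolation=cv2.INTER_CUBIC),cv2.resize(w,(400,376))]))
E
```

```text
[ 0.4495 -0.141   0.2643] [[ 0.1968  0.9426  0.2699]
 [ 0.9804 -0.1891 -0.0543]
 [-0.0002  0.2753 -0.9613]]
tcp in stand [-0.0945  0.0003  0.2643] foot origin [-0.0579  0.0003  0.1365] tool in stand [[-0.0019  0.9613  0.2753]
 [ 1.      0.0019  0.0004]
 [-0.0002  0.2753 -0.9613]]
```

View pics/c4.png

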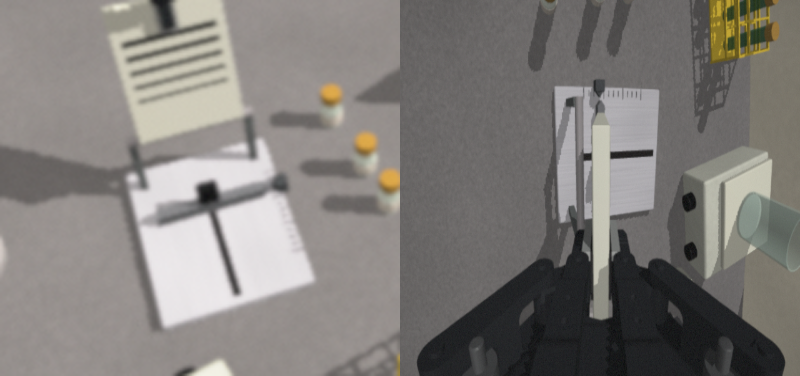

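The panel hangs tilted and square above the stand: in the wrist view it sits between rod and stop, and the stop still points at the index. I'll lower it.

Request:
jog_arm(deltas=[[1,[0.006,-0.001,-0.04],[0,0,0]],[1,[0.012,-0.002,-0.09],[0,0,0]],[1,[0.019,-0.004,-0.14],[0,0,0]],[1,[0.026,-0.005,-0.19],[0,0,0]],[1,[0.031,-0.006,-0.23],[0,0,0]],[1,[0.036,-0.007,-0.26],[0,0,0]],[1,[0.038,-0.008,-0.28],[0,0,0]],[1,[0.04,-0.008,-0.29],[0,0,0]],[1,[0.04,-0.008,-0.29],[0,0,0]],[1,[0.04,-0.008,-0.29],[0,0,0]]])

```text
t: 11.57
tool_pos: [0.4656, -0.1445, 0.1494]
tool_rot: [2.253, 1.845, 0.26]
contact_force: [-1.3, 0.6, -1.3]
opening: 0.0095
grip_force: 49.8
```

```bash
cat > st.py <<'E'
from h import *
np.set_printoptions(precision=4,suppress=True)
o=ctrl.get_obs();T=cv2.Rodrigues(o["tool_rot"])[0]
yaw=-.2;R=np.array([[np.cos(yaw),-np.sin(yaw),0],[np.sin(yaw),np.cos(yaw),0],[0,0,1]])
a=R.T@(o["tool_pos"]-[.542,-.160,0]);A=R.T@T
print("tcp in stand",a,"foot origin",a+A[:,2]*.133,"tilt",np.arcsin(A[0,2]),"F stand",R.T@o["contact_force"])
E
python3 st.py
```

```text
tcp in stand [-0.0779  0.0001  0.1494] foot origin [-0.041   0.      0.0216] tilt 0.2809868584033548 F stand [-1.4078  0.3755 -1.2783]
```

Request:
jog_arm(deltas=[[1,[0,0,-0.003],[0,0,0]],[1,[0,0,-0.006],[0,0,0]],[1,[0,0,-0.009],[0,0,0]],[1,[0,0,-0.012],[0,0,0]],[1,[0,0,-0.015],[0,0,0]],[1,[0,0,-0.015],[0,0,0]],[1,[0,0,-0.015],[0,0,0]]])

```text
t: 12.15
tool_pos: [0.4654, -0.1444, 0.1431]
tool_rot: [2.254, 1.845, 0.26]
contact_force: [-0.7, 1.2, 0.2]
opening: 0.0093
grip_force: 50.2
```

```bash
python3 st.py
```

```text
tcp in stand [-0.0782  0.0001  0.1431] foot origin [-0.0413  0.      0.0153] tilt 0.2807682985533344 F stand [-0.9078  1.01    0.2408]
```

Request:
jog_arm(deltas=[[0.8,[0,0,0],[0,0,0]],[0.6,[0,0,0],[0,0,0]],[0.4,[0,0,0],[0,0,0]],[0.2,[0,0,0],[0,0,0]],[0,[0,0,0],[0,0,0]],[0,[0,0,0],[0,0,0]],[0,[0,0,0],[0,0,0]],[0,[0,0,0],[0,0,0]]])

```text
t: 12.82
tool_pos: [0.4651, -0.1443, 0.1425]
tool_rot: [2.254, 1.846, 0.26]
contact_force: [0.5, -0.2, -0.4]
opening: 0.0426
grip_force: 0.0
```

Request:
jog_arm(deltas=[[0,[-0.007,0.0015,0.025],[0,0,0]],[0,[-0.02,0.004,0.07],[0,0,0]],[0,[-0.04,0.008,0.14],[0,0,0]],[0,[-0.06,0.012,0.21],[0,0,0]],[0,[-0.08,0.016,0.28],[0,0,0]],[0,[-0.08,0.016,0.36],[0,0,0]],[0,[-0.08,0.016,0.4],[0,0,0]],[0,[-0.08,0.016,0.4],[0,0,0]]])

```text
t: 13.48
tool_pos: [0.4345, -0.1387, 0.3095]
tool_rot: [2.246, 1.84, 0.264]
contact_force: [0.4, 0.2, 1.3]
opening: 0.0424
grip_force: 0.0
```

```bash
python3 - <<'E'
from h import *
import json
s=ctrl.get_image("scene")[:,:,::-1];t=ctrl.get_image("top")[:,:,::-1]
cv2.imwrite("pics/scene_f.png",s);cv2.imwrite("pics/top_f.png",t)
cv2.imwrite("pics/c5.png",np.hstack([cv2.resize(s[170:290,210:330],(400,400),interpolation=cv2.INTER_CUBIC),cv2.resize(t[160:260,330:430],(400,400),interpolation=cv2.INTER_CUBIC)]))
E
python3 st.py
```

```text
tcp in stand [-0.1111 -0.      0.3035] foot origin [-0.0742 -0.0001  0.1757] tilt 0.28135694420473134 F stand [-0.0599 -0.4218 -0.1135]
```

View pics/c5.png

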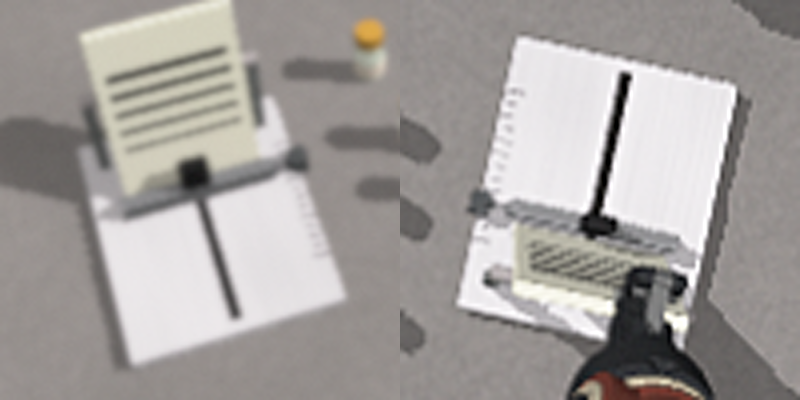

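The panel leans on the rod with its foot by the stop. I'll take one last look straight down at the foot gap.

Request:
jog_arm(deltas=[[0,[0,0,0.125],[0,0,0]],[0,[0.05,0.01,0.125],[0.006,0.03,0]],[0,[0.1,0.02,0.125],[0.012,0.06,0]],[0,[0.15,0.025,0.125],[0.0177,0.0873,0]],[0,[0.21,0.033,0.125],[0.0177,0.0873,0]],[0,[0.21,0.033,0.125],[0.0177,0.0873,0]],[0,[0.21,0.033,0.125],[0.0177,0.0873,0]],[0,[0.21,0.033,0.125],[0.0177,0.0873,0]]])

```text
t: 14.25
tool_pos: [0.5162, -0.1244, 0.3507]
tool_rot: [-2.428, -1.989, 0.003]
contact_force: [-0.3, 0.8, 0.4]
opening: 0.0429
grip_force: 0.0
```

```bash
python3 - <<'E'
from h import *
import json
cal=ctrl.get_calibration("wrist");w=ctrl.get_image("wrist")[:,:,::-1];cv2.imwrite("pics/w4.png",w)
json.dump({k:np.asarray(v).tolist() for k,v in cal.items()},open("w4.json","w"))
p=proj([[.542-.04*.98,-.16+.04*.2,.02],[.542,-.16,.014]],cal);print(p)
x,y=np.clip((p[0]-[95,70]).astype(int),0,[450,260]);print(x,y)
cv2.imwrite("pics/c6.png",cv2.resize(w[y:y+140,x:x+190],None,fx=4,fy=4,interpolation=cv2.INTER_CUBIC))
E
```

```text
[[316.75580659 177.54452883]
 [342.99174138 176.80923953]]
221 107
```

View pics/c6.png

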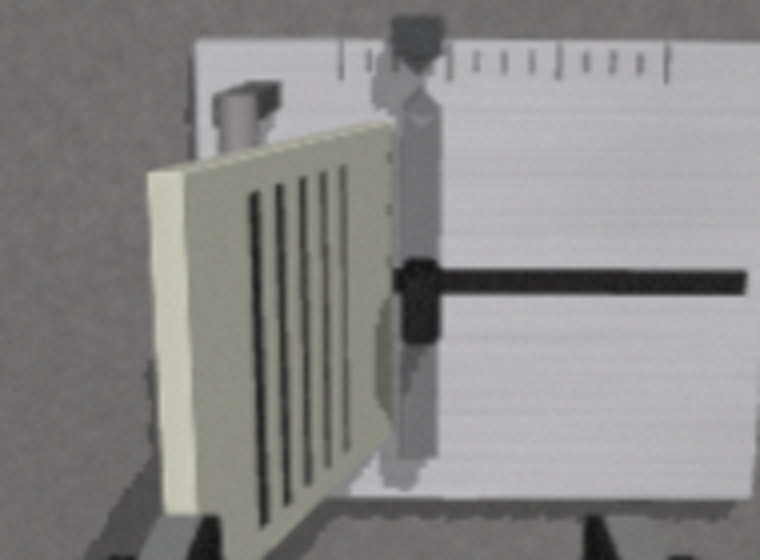

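The stop's point (421,92) faces the index tip (419,72). The panel's foot edge at column 393 is about 2 mm from the stop face at column 399, and the panel is parallel to the rod and leaning on it. I'm handing it in.

```bash
python3 -c "
from station import ctrl
print(ctrl.finish_job())"
```

```text
the job is handed in; nothing more can be done
None
```

I handed the job in; no verdict came back. By the last picture, the stop is within about 1 mm of the index, and the panel is centred, released and leaning on the rest rod with its foot about 2 mm from the stop. I saw nothing else disturbed.

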